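# Power the globe lamp on the lamp tester and hold the dead-man lever

## Task

On the lamp tester, turn the selector knob from off to the position whose dots match the lampholder carrying the round globe lamp. Then press the spring-loaded dead-man lever down by its rubber pad to the middle position (lever level, its white cross-bar between the two gauge lines), never near the bottom, which trips the tester, and finish while still holding it there. Do not bump the lamps or shift the loose things on the bench.

Things in the scene. Friction and masses are not known exactly. Their poses are not given: they have to be found in the camera images.
- tester: Grey lamp tester, fixed box 220 x 360 mm, flat deck 50 mm above the bench. Origin: centre of its underside; front (-x side) roughly to the robot, x to its back, y to its left. 'tester (x, y)' below is in this frame, mm. On the deck: lampholders in a row along the left, selector knob in the middle at tester (-20, 0), lever along the right at tester y = -125.
- selector (a joint): Knob angle, rad, grows clockwise from above; detents every 0.45 that draw it in when let go (about 0.1 N m to pass): 0 = off (a bar mark; starts here), 0.45 one dot, 0.90 two, 1.35 three; end stops -0.12, 1.47. Marks are on the deck round the knob. The pointer heads, anticlockwise from the tester's x axis, 0.675 rad at off, 0.225 at one dot, -0.225 at two, -0.675 at three.
- selector_grip (a point): Point on the knob's upright axis at the height to grip, 82 mm above the bench. Black knob: disc of 44 mm diameter, top 14 mm above the deck, carrying a bar grip 42 mm long and 14 mm thick that reaches to 44 mm above the deck; a white line on top marks the pointer's end. This point's x axis runs along the bar to the pointer's end.
- holder1 (a point): Centre of the top of the lampholder marked with one dot, the nearest to the robot: tester (-75, 125), 70 mm above the bench. Black, 40 mm diameter.
- holder2 (a point): The same for the lampholder with two dots: tester (0, 125).
- holder3 (a point): The same for the lampholder with three dots, the farthest: tester (75, 125).
- globe: The lamp to be powered: a white round globe lamp, ball of 56 mm diameter, 72 mm tall, screwed fast in one of the three lampholders (which one varies). Origin: its foot, at the centre of the lampholder's top.
- candle: White slim pointed candle lamp, 35 mm diameter, 81 mm tall, fast in another lampholder. Origin: its foot.
- spot: White reflector lamp, a cone with a flat top of 58 mm diameter, 56 mm tall, fast in another lampholder. Origin: its foot.
- lever (a joint): Angle (rad) by which the dead-man lever is pressed down: 0 = released (free end raised 0.18 rad above level), 0.18 = level, the middle, 0.36 = bottomed. At 0.13 and 0.23 its white cross-bar stands about at the upper and lower gauge line; beyond 0.30 the tester trips. Spring return, no detent: at the pad about 4 N to start, 8 N at the middle, 12 N at the bottom.
- pad: Black rubber pad on the lever's free end, 46 mm along the lever, 36 wide, 12 thick, a white cross-bar 60 mm wide at its front end. Origin: centre of its top face; in the middle position at tester (-45, -125), 90 mm above the bench; about 20 mm higher when released. Hinge axis along the tester's y at tester (65, -125), 84 mm above the bench.
- gauge (a point): Middle of the gauge plate's marked face, 84 mm above the bench at tester (-84, -125). Upright black plate just in front of the lever's free end, 4 mm thick, 90 mm wide, its top 112 mm above the bench; two white horizontal lines 6.5 mm above and below this point.
- shade: Dark metal dome lampshade, 170 mm diameter, 85 mm tall, lying loose on the bench to the tester's left. Leave alone. Origin: centre of its underside.
- adapter: Black power adapter, 85 x 50 x 32 mm, loose on the bench to the tester's right. Leave alone. Origin: centre of its underside.
- screwdriver: Screwdriver with black handle, 190 mm long, loose on the bench behind the tester. Leave alone. Origin: about its middle, on the bench.

How it is judged:
By the outcome, as a careful person would: the job done as asked, in the order asked, and still so for the second after the job is handed in, while the arm keeps its last pose, push and grip.
It also fails if it takes over 48 s, if anything falls off the work surface, if the arm or the gripper's body presses on something with over 40 N, if the wrist force passes 120 N, or if a joint passes its speed limit or range.

## Robot

A 6-joint arm with a two-finger parallel gripper is mounted at the origin on the work surface. World frame = base frame: x ahead of the robot, y to its left, z up, the work surface at z = 0. Lengths are in m, angles in rad, forces in N, time in s.
With the tool pointing down it reaches from about 0.275 to 0.85 m from the base axis. Payload 19 kg.
Tool frame: the origin (TCP) lies at the very end of the fingers, on their centre line; the grasp point (between the pads) lies robot.hold_point_z behind it (robot.hold_point_z is the distance from the TCP to the grasp point, in m); y points along the fingers, x is the direction in which the jaws open and shut, and the axes are right-handed (so a half turn about y gives the same grasp; the last joint's range is limited). The gripper opens to 85 mm and grips with 20 to 120 N. Pads are 22 mm wide; open, the fingers measure 114 mm over their backs; the gripper's body (76 mm by 85 mm) begins 54 mm behind the grasp point. The pads swing forward as they close: fully open they stand 13 mm farther back than shut.
Start: joints at [0.991, 0.15, 1.437, -0, 1.554, -0.134], TCP at [0.248, 0.519, 0.231] pointing down, gripper open.
Joint ranges: [-2.8, 2.8], [-0.68, 2.1], [0.12, 2.68], [-1.39, 4.53], [0.16, 2.79], [-2.81, 2.81]. Speed limits (rad/s): [1.89, 1.89, 2.22, 3.01, 3.01, 3.01].

## Interface

Orientations are given as [roll, pitch, yaw] about the fixed x, y, z axes, in that order (R = Rz(yaw) Ry(pitch) Rx(roll)).
In Python, from plant import robot gives the robot as it stands.
- The arm moves only by the tool arm_command, never from a script. Its argument "plan" is a list of rows, each an object with "delta_pos": the shift along the tool's x, y, z in m, a list of three; "dr": the turn, a rotation vector about the tool's x, y, z in degrees, a list of three. In form: [{"delta_pos": [x, y, z], "dr": [rx, ry, rz]}, ...]. A call has 1 to 8 rows; each row is the pose to reach, as a shift and turn from the pose commanded when the call began, along the tool's axes at that moment; what a row does not reach only later rows make up. A row lasts 1/10 s, in which the tool goes at most 50 mm and 8.59 degrees, less where a joint would pass 70% of its speed; a pose out of reach is approached as far as the arm can. A call with a gripper value outside its range is refused whole. "claw" is the closure in counts, from 0 (fully open) to 255 (shut), set as the call begins (left out, the last holds). The fingers move at their own pace and stop on an object; "squeeze" is the grip in N (left out, the last holds). Time passes only in rows, so rows that repeat a pose let the fingers close. It gives the time, the measured TCP pose, the force and the opening at its end, in the units of the state.
- robot.get_obs(): the state, without advancing time (a new reading comes with each control period).
- robot.read_camera(name): name is "scene" or "top" or "wrist"; returns the picture (384x512x3 uint8, blue, green, red); there is no depth.
- robot.camera_info(name): a dict with "intrinsics" (3x3 intrinsics, pixels), "R" (3x3) and "t" (3): a world point X has camera coordinates R X + t. Camera axes: x right, y down, z forward; pixel columns grow to the right and rows downward; lengths in m; the calibration is good to about 2 mm. A picture is of the moment at which its call begins: read the wrist's pose just before it. camera_info takes no time and is no camera call; for the wrist camera it gives the pose at the moment of the call.
- robot.job_done(): hands the job in, once; it reports no verdict.
The state is a dict: "time_s": time; "joint_positions": joint angles; "qvel": joint speeds; "tau": joint torques, N m; "ee_pos": TCP position; "orientation": TCP orientation; "wrist_force": force on the tool from outside, world axes, zero at the start; "ft_torque": the same for the moment, N m; "gripper_width": finger opening in m.
Only numpy, scipy, OpenCV 4.12 (cv2) and the standard library are available. Lean on these libraries where they do the work, as an engineer would, in place of code of your own. Each camera call takes 0.05 s, during which the arm holds its last target.

## Working session

There is one attempt and no reset: what is moved stays moved. The work goes in short steps, Python scripts to look and compute and a tool call to move; the robot and the scene stay as the last step left them, time stands still between calls to the robot, and variables do not carry over. Pictures are saved under pics/ and viewed, and the job is handed in when it is done.

Besides the shell and the picture viewer there is one more tool, called after "Request:" by a JSON object that holds its "op" and its "data". arm_command: Moves the arm, as the interface text tells. Its arguments: {"type":"object","properties":{"plan":{"type":"array"},"claw":{"type":"number"},"squeeze":{"type":"number"}},"required":["plan"]}

```bash
mkdir -p pics; ls; python3 - <<'E'
from plant import robot
import cv2,numpy as np
o=robot.get_obs()
for k,v in o.items(): print(k,np.round(v,4))
print(robot.hold_point_z)
for n in ("scene","top"):
    im=robot.read_camera(n); cv2.imwrite(f"pics/{n}0.png",im)
    c=robot.camera_info(n); print(n,np.round(c["intrinsics"],1).tolist(),np.round(c["R"],3).tolist(),np.round(c["t"],3).tolist())
E
```

```text
pics
time_s 0.0
joint_positions [ 0.991   0.151   1.438   0.      1.5538 -0.134 ]
qvel [ 0.0003  0.0023 -0.      0.0002 -0.0016  0.0004]
tau [-1.80000e-03 -7.13063e+01 -5.70866e+01 -3.00000e-04  9.00000e-03
  0.00000e+00]
ee_pos [0.2478 0.5186 0.2307]
orientation [-1.5706e+00  1.2000e-03  1.1250e+00]
wrist_force [-0.2786 -0.1694  0.1149]
ft_torque [ 0.0295 -0.0455 -0.0137]
gripper_width 0.0855
0.0187
scene [[469.1, 0.0, 258.2], [0.0, 469.1, 188.8], [0.0, 0.0, 1.0]] [[-0.835, 0.55, 0.014], [0.418, 0.651, -0.633], [-0.358, -0.522, -0.774]] [0.481, -0.227, 1.444]
top [[430.0, 0.0, 257.6], [0.0, 430.0, 187.9], [0.0, 0.0, 1.0]] [[0.027, -1.0, -0.015], [-0.997, -0.026, -0.079], [0.079, 0.018, -0.997]] [0.041, 0.601, 1.163]
```

View pics/scene0.png

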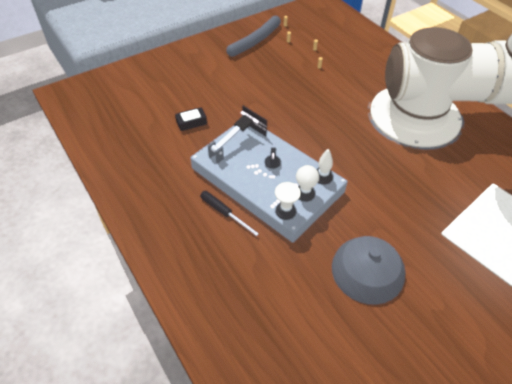

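View pics/top0.png

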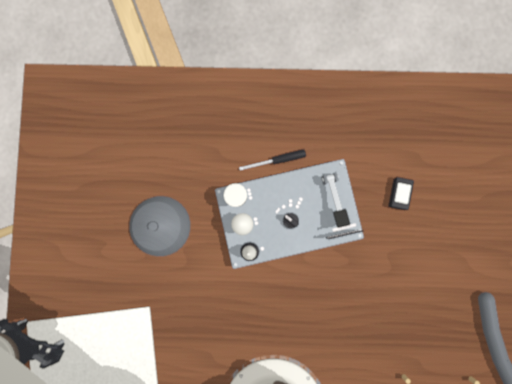

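```bash
cat > h.py <<'E'
import cv2,numpy as np
from plant import robot
def ray(ci,px):
    K=np.array(ci["intrinsics"]);R=np.array(ci["R"]);t=np.array(ci["t"])
    d=R.T@np.linalg.inv(K)@np.array([px[0],px[1],1.]); return -R.T@t,d
def onz(ci,px,z):
    o,d=ray(ci,px); return o+d*(z-o[2])/d[2]
def proj(ci,X):
    K=np.array(ci["intrinsics"]);p=K@(np.array(ci["R"])@np.array(X)+np.array(ci["t"])); return p[:2]/p[2]
E
python3 - <<'E'
from h import *
im=cv2.imread("pics/top0.png");ci=robot.camera_info("top")
b,g,r=[im[...,i].astype(int) for i in range(3)]
m=((b-r>10)&(b>90)).astype(np.uint8)*255
m[:140]=0;m[280:]=0;m[:,:205]=0;m[:,375:]=0
m=cv2.morphologyEx(m,cv2.MORPH_CLOSE,np.ones((25,25)))
c=max(cv2.findContours(m,0,2)[0],key=cv2.contourArea)
rc=cv2.minAreaRect(c);bx=cv2.boxPoints(rc);print(rc,bx)
W=np.array([onz(ci,p,.05) for p in bx]);print(W.round(4))
for i in range(4): print(np.linalg.norm(W[i]-W[i-1]).round(4),np.arctan2(*(W[i]-W[i-1])[[1,0]]).round(4))
print(W.mean(0))
cr=im[140:285,200:380];cv2.imwrite("pics/topc.png",cv2.resize(cr,None,fx=4.4,fy=4.0,interpolation=cv2.INTER_CUBIC)[:600,:800])
s=cv2.imread("pics/scene0.png")[95:245,180:360];cv2.imwrite("pics/scc.png",cv2.resize(s,None,fx=4,fy=4,interpolation=cv2.INTER_CUBIC))
E
```

```text
((288.7292175292969, 213.29742431640625), (80.00816345214844, 132.79449462890625), 76.82744598388672) [[214.9627  189.47684]
 [344.26312 159.21503]
 [362.49573 237.11801]
 [233.19531 267.37982]]
[[ 0.5901  0.1718  0.05  ]
 [ 0.6815 -0.1759  0.05  ]
 [ 0.4731 -0.2268  0.05  ]
 [ 0.3833  0.1158  0.05  ]]
0.2142 0.2645
0.3595 -1.3138
0.2145 -2.902
0.3541 1.8272
[ 0.53201861 -0.02878615  0.05      ]
```

View pics/topc.png

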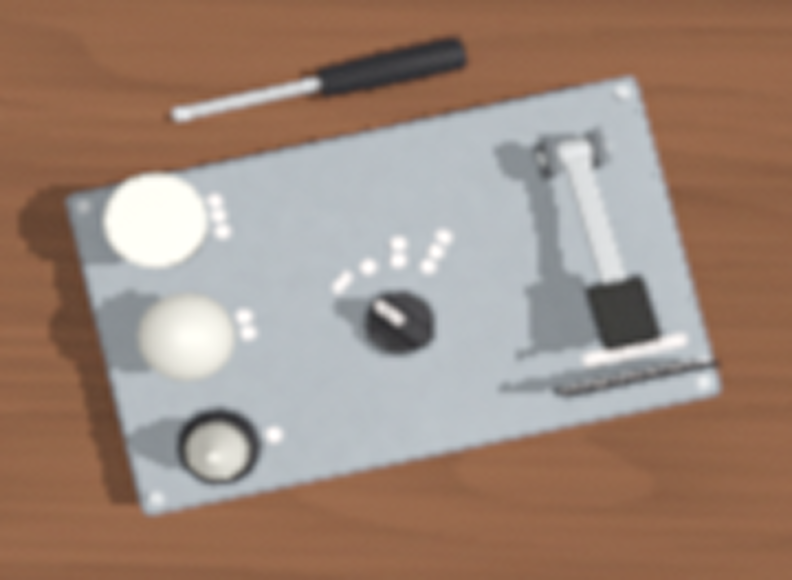

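View pics/scc.png

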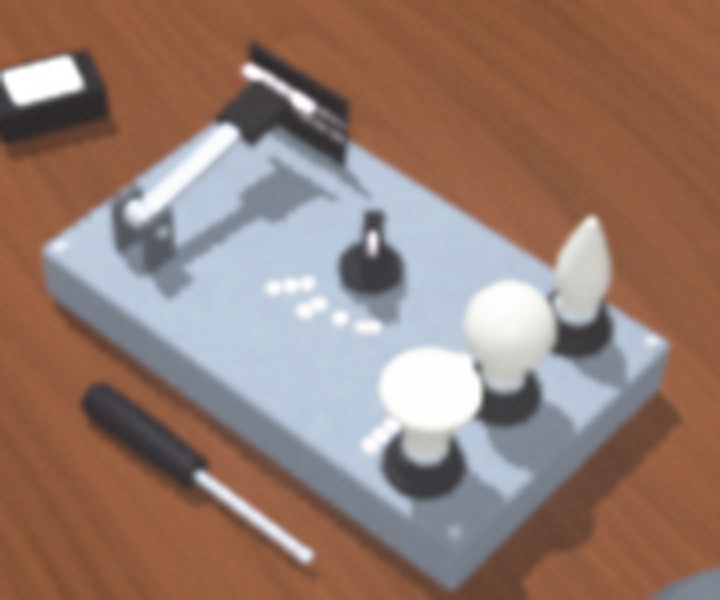

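Holders read nearest to farthest: candle (1), globe (2), spot (3), so the target is two dots (0.90). Next I'll refine the tester pose with known points and work out the first move.

```bash
cat >> h.py <<'E'
from scipy.spatial.transform import Rotation as Ro
def T(pose,p,z):
    x,y,a=pose; c,s=np.cos(a),np.sin(a)
    return np.array([x+c*p[0]-s*p[1],y+s*p[0]+c*p[1],z])
def plan(pos,yaw,o=None,ref=None):
    # delta in tool axes from the current (measured) pose to pos, tool-down with yaw
    o=o or robot.get_obs()
    R0=Ro.from_euler('xyz',o["orientation"]); R1=Ro.from_euler('xyz',[-np.pi/2,0,yaw])
    d=R0.inv().apply(np.array(pos)-o["ee_pos"]); r=(R0.inv()*R1).as_rotvec(degrees=True)
    print("ee",np.round(o["ee_pos"],4),np.round(o["orientation"],4),"-> delta",d.round(4),"dr",r.round(2))
E
python3 - <<'E'
from h import *
from scipy.optimize import least_squares
im=cv2.imread("pics/top0.png");ci=robot.camera_info("top")
hsv=cv2.cvtColor(im,cv2.COLOR_BGR2HSV)
# deck mark blobs (bright white) subpixel
g=cv2.cvtColor(im,cv2.COLOR_BGR2GRAY)
m=(g>205).astype(np.uint8);m[:150]=0;m[275:]=0;m[:,:210]=0;m[:,370:]=0
n,l,st,ce=cv2.connectedComponentsWithStats(m)
for i in range(1,n):
    print(st[i,4],ce[i].round(1),onz(ci,ce[i],.05).round(4))
pose=(.532,-.029,.254)
for nm,p,z in [("knobtop",(-20,0),.094),("h1",(-75,125),.07),("h2",(0,125),.07),("pad rel",(-43.5,-125),.11),("gauge",(-84,-125),.112),("hinge",(65,-125),.084)]:
    w=T(pose,np.array(p)/1000,z);print(nm,w.round(4),proj(ci,w).round(1))
plan(T(pose,(-.02,0),.25),-0.642)
E
```

```text
3 [269. 161.] [0.6715 0.0277 0.05  ]
10 [341.4 162.4] [ 0.6726 -0.1683  0.05  ]
27 [250.1 165.6] [0.6575 0.0785 0.05  ]
3 [265. 162.] [0.6685 0.0384 0.05  ]
171 [334.4 192.1] [ 0.5915 -0.1505  0.05  ]
479 [236.6 194.7] [0.5777 0.1128 0.05  ]
48 [298.7 202.5] [ 0.5609 -0.055   0.05  ]
28 [290.3 202.5] [ 0.5603 -0.0325  0.05  ]
16 [283.4 206.2] [ 0.5498 -0.0141  0.05  ]
20 [277.2 210.2] [0.5388 0.0022 0.05  ]
298 [243.1 223.9] [0.4994 0.0928 0.05  ]
33 [255.5 220.5] [0.5094 0.0599 0.05  ]
6 [288.2 217.8] [ 0.519  -0.0277  0.05  ]
72 [344.7 227. ] [ 0.4986 -0.1791  0.05  ]
14 [359.5 235.3] [ 0.4778 -0.2188  0.05  ]
17 [261.8 248.2] [0.4361 0.041  0.05  ]
56 [250.9 253.3] [0.4218 0.0697 0.05  ]
8 [235.1 264.1] [0.3921 0.1109 0.05  ]
knobtop [ 0.5126 -0.034   0.094 ] [291.5 220.2]
h1 [0.428  0.0731 0.07  ] [249.4 251.5]
h2 [0.5006 0.092  0.07  ] [243.1 223.5]
pad rel [ 0.5213 -0.1609  0.11  ] [342.  218.1]
gauge [ 0.4821 -0.1711  0.112 ] [346.  233.8]
hinge [ 0.6263 -0.1337  0.084 ] [330.3 177.8]
ee [0.2478 0.5186 0.2308] [-1.5706e+00  1.1000e-03  1.1250e+00] -> delta [-0.3845 -0.0189 -0.4772] dr [ 5.0000e-02  1.0124e+02 -5.0000e-02]
```

Request:
{"op": "arm_command", "data": {"plan": [{"delta_pos":[-0.2,-0.02,-0.25],"dr":[0,50,0]},{"delta_pos":[-0.2,-0.02,-0.25],"dr":[0,50,0]},{"delta_pos":[-0.2,-0.02,-0.25],"dr":[0,50,0]},{"delta_pos":[-0.2,-0.02,-0.25],"dr":[0,50,0]},{"delta_pos":[-0.2,-0.02,-0.25],"dr":[0,50,0]},{"delta_pos":[-0.2,-0.02,-0.25],"dr":[0,50,0]},{"delta_pos":[-0.2,-0.02,-0.25],"dr":[0,50,0]},{"delta_pos":[-0.2,-0.02,-0.25],"dr":[0,50,0]}], "claw": 0, "squeeze": 40}}

```text
time_s: 0.9
ee_pos: [0.3883, 0.2283, 0.2514]
orientation: [-1.571, -0.0, 0.249]
wrist_force: [0.1, 0.8, -0.6]
gripper_width: 0.0854
```

```bash
python3 - <<'E'
from h import *
plan(T((.532,-.029,.254),(-.02,0),.25),-0.642)
E
```

```text
ee [0.3883 0.2283 0.2514] [-1.5714e+00 -1.0000e-04  2.4860e-01] -> delta [ 0.056   0.0015 -0.2848] dr [3.000e-02 5.103e+01 2.000e-02]
```

Request:
{"op": "arm_command", "data": {"plan": [{"delta_pos":[0.056,0.0,-0.285],"dr":[0,51,0]},{"delta_pos":[0.056,0.0,-0.285],"dr":[0,51,0]},{"delta_pos":[0.056,0.0,-0.285],"dr":[0,51,0]},{"delta_pos":[0.056,0.0,-0.285],"dr":[0,51,0]},{"delta_pos":[0.056,0.0,-0.285],"dr":[0,51,0]},{"delta_pos":[0.056,0.0,-0.285],"dr":[0,51,0]},{"delta_pos":[0.056,0.0,-0.285],"dr":[0,51,0]},{"delta_pos":[0.056,0.0,-0.285],"dr":[0,51,0]}]}}

```text
time_s: 1.7
ee_pos: [0.5127, -0.0313, 0.2507]
orientation: [-1.571, 0.001, -0.638]
wrist_force: [-0.1, 0.1, -0.1]
gripper_width: 0.0855
```

```bash
python3 - <<'E'
from h import *
P=(.532,-.029,.254)
plan(T(P,(-.02,0),.12),-0.642)
ci=robot.camera_info("wrist"); im=robot.read_camera("wrist"); cv2.imwrite("pics/w1.png",im); np.save("w1.npy",ci,allow_pickle=True)
for p,z in [((-20,0),.094),((-84,-125),.112),((-43.5,-125),.11)]: print(proj(ci,T(P,np.array(p)/1000,z)).round(1))
E
```

```text
ee [ 0.5127 -0.0313  0.2507] [-1.5712e+00  1.4000e-03 -6.3760e-01] -> delta [ 0.0018  0.1307 -0.0021] dr [ 0.02  0.25 -0.08]
[256.3 179.6]
[308.3 297.2]
[333.6 271.2]
```

View pics/w1.png

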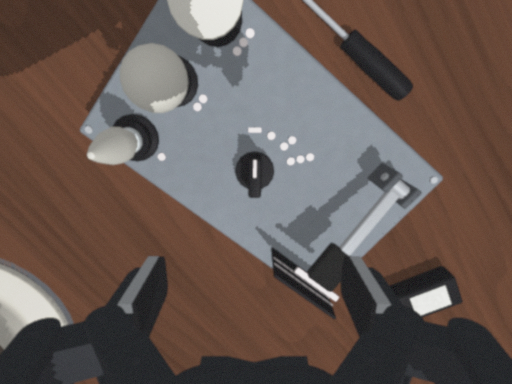

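```bash
python3 - <<'E'
from h import *
ci=robot.camera_info("wrist");im=cv2.imread("pics/w1.png")
cv2.imwrite("pics/w1c.png",cv2.resize(im[140:215,205:305],None,fx=8,fy=8,interpolation=cv2.INTER_CUBIC))
E
```

```text
(no output)
```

View pics/w1c.png

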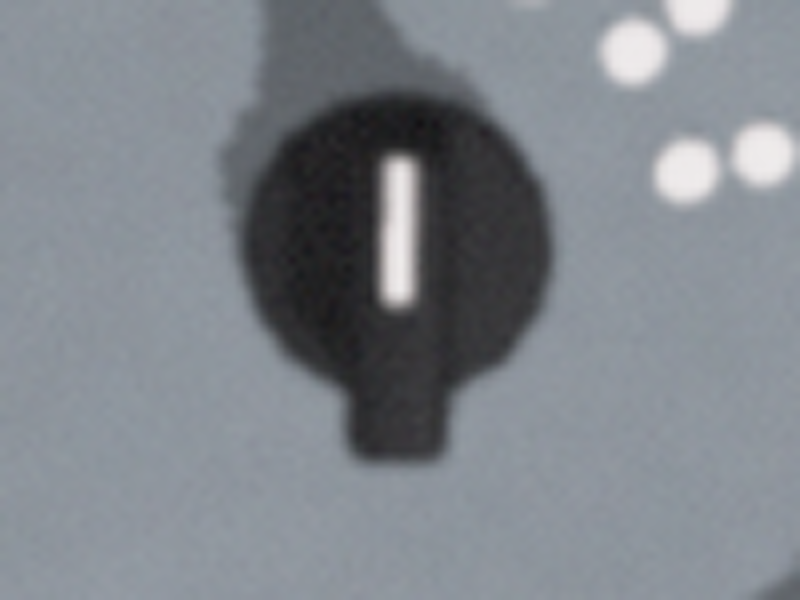

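```bash
python3 - <<'E'
from h import *
ci=robot.camera_info("wrist")
P=(.532,-.029,.254)
a=onz(ci,(254.75,170.6),.064);b=onz(ci,(254.75,197.6),.094)
h=onz(ci,(254.75,160),.094)-b;h/=np.linalg.norm(h)
print("disc",a.round(4),"bar ctr",(b+.021*h).round(4),"heading",np.arctan2(h[1],h[0]).round(3),"model",T(P,(-.02,0),.08).round(4))
plan([*a[:2],.12],-0.642)
E
```

```text
disc [ 0.5123 -0.031   0.064 ] bar ctr [ 0.5122 -0.0311  0.094 ] heading 0.935 model [ 0.5126 -0.034   0.08  ]
ee [ 0.5125 -0.0306  0.2509] [-1.5709e+00  9.0000e-04 -6.3600e-01] -> delta [ 0.0003  0.1309 -0.0004] dr [ 0.01  0.34 -0.05]
```

Request:
{"op": "arm_command", "data": {"plan": [{"delta_pos":[0,0.04,-0.001],"dr":[0,0.3,0]},{"delta_pos":[0,0.08,-0.001],"dr":[0,0.3,0]},{"delta_pos":[0,0.11,-0.001],"dr":[0,0.3,0]},{"delta_pos":[0,0.12,-0.001],"dr":[0,0.3,0]},{"delta_pos":[0,0.12,-0.001],"dr":[0,0.3,0]}], "claw": 60}}

```text
time_s: 2.25
ee_pos: [0.5115, -0.0311, 0.1309]
orientation: [-1.571, 0.001, -0.641]
wrist_force: [-0.8, -0.4, 0.1]
gripper_width: 0.0648
```

```bash
python3 - <<'E'
from h import *
plan([.5123,-.031,.07],-0.642)
ci=robot.camera_info("wrist"); im=robot.read_camera("wrist"); cv2.imwrite("pics/w2.png",im)
for z in (.064,.094):print(proj(ci,[.5123,-.031,z]).round(1))
E
```

```text
ee [ 0.5115 -0.0311  0.1309] [-1.5714e+00  1.4000e-03 -6.4090e-01] -> delta [0.0006 0.0609 0.0006] dr [ 0.03  0.06 -0.08]
[255.6 209.6]
[255.7 226.8]
```

View pics/w2.png

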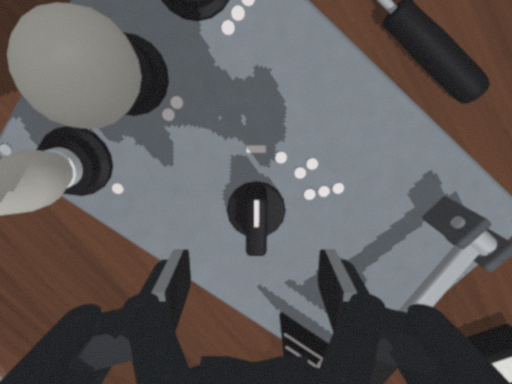

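Request:
{"op": "arm_command", "data": {"plan": [{"delta_pos":[0.0,0.03,0],"dr":[0,0,0]},{"delta_pos":[0.0,0.055,0],"dr":[0,0,0]},{"delta_pos":[0.0,0.06,0],"dr":[0,0,0]},{"delta_pos":[0.0,0.06,0],"dr":[0,0,0]}]}}

```text
time_s: 2.7
ee_pos: [0.5125, -0.0322, 0.0724]
orientation: [-1.571, -0.001, -0.643]
wrist_force: [-0.2, -0.1, 0.8]
gripper_width: 0.0653
```

Request:
{"op": "arm_command", "data": {"plan": [{"delta_pos":[0,0,0],"dr":[0,0,0]},{"delta_pos":[0,0,0],"dr":[0,0,0]},{"delta_pos":[0,0,0],"dr":[0,0,0]},{"delta_pos":[0,0,0],"dr":[0,0,0]},{"delta_pos":[0,0,0],"dr":[0,0,0]},{"delta_pos":[0,0,0],"dr":[0,0,0]}], "claw": 255, "squeeze": 40}}

```text
time_s: 3.3
ee_pos: [0.5124, -0.0323, 0.0722]
orientation: [-1.57, -0.001, -0.643]
wrist_force: [-1.9, 1.3, 7.4]
gripper_width: 0.0134
```

```bash
python3 - <<'E'
from h import *
o=robot.get_obs()
for k in ("time_s","joint_positions","ee_pos","orientation","wrist_force","ft_torque","gripper_width"): print(k,np.round(o[k],4))
cv2.imwrite("pics/w3.png",robot.read_camera("wrist"))
E
```

```text
time_s 3.3
joint_positions [-2.1310e-01  1.3310e-01  1.7919e+00 -1.0000e-04  1.2156e+00  4.2990e-01]
ee_pos [ 0.5124 -0.0323  0.0722]
orientation [-1.5704e+00 -1.0000e-03 -6.4300e-01]
wrist_force [-1.8566  1.3178  7.4326]
ft_torque [0.1609 0.3553 0.0432]
gripper_width 0.0134
```

View pics/w3.png

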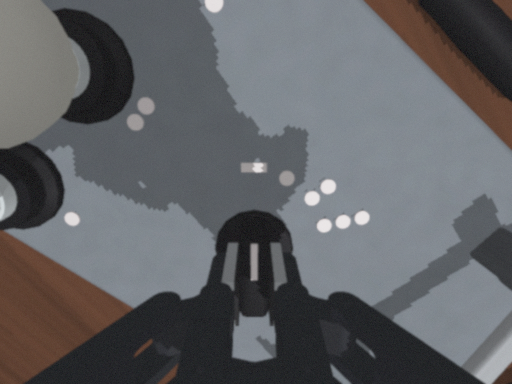

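Request:
{"op": "arm_command", "data": {"plan": [{"delta_pos":[0,0,0],"dr":[0,7,0]},{"delta_pos":[0,0,0],"dr":[0,14,0]},{"delta_pos":[0,0,0],"dr":[0,21,0]},{"delta_pos":[0,0,0],"dr":[0,28,0]},{"delta_pos":[0,0,0],"dr":[0,35,0]},{"delta_pos":[0,0,0],"dr":[0,42,0]},{"delta_pos":[0,0,0],"dr":[0,48,0]},{"delta_pos":[0,0,0],"dr":[0,52,0]}]}}

```text
time_s: 4.15
ee_pos: [0.5123, -0.0323, 0.0721]
orientation: [-1.57, -0.0, -1.555]
wrist_force: [-2.9, 2.2, 7.9]
gripper_width: 0.0131
```

Request:
{"op": "arm_command", "data": {"plan": [{"delta_pos":[0,0,0],"dr":[0,0,0]},{"delta_pos":[0,0,0],"dr":[0,0,0]}]}}

```text
time_s: 4.35
ee_pos: [0.5123, -0.0323, 0.0721]
orientation: [-1.57, -0.0, -1.551]
wrist_force: [-1.7, 0.3, 7.5]
gripper_width: 0.0129
```

```bash
python3 - <<'E'
from h import *
o=robot.get_obs()
for k in ("time_s","joint_positions","ee_pos","orientation","wrist_force","ft_torque","gripper_width"): print(k,np.round(o[k],4))
cv2.imwrite("pics/w4.png",robot.read_camera("wrist"))
E
```

```text
time_s 4.35
joint_positions [-0.2131  0.133   1.7919 -0.      1.2157  1.3376]
ee_pos [ 0.5123 -0.0323  0.0721]
orientation [-1.5699e+00 -2.0000e-04 -1.5507e+00]
wrist_force [-1.7084  0.2685  7.4817]
ft_torque [0.1157 0.3846 0.0542]
gripper_width 0.0129
```

View pics/w4.png

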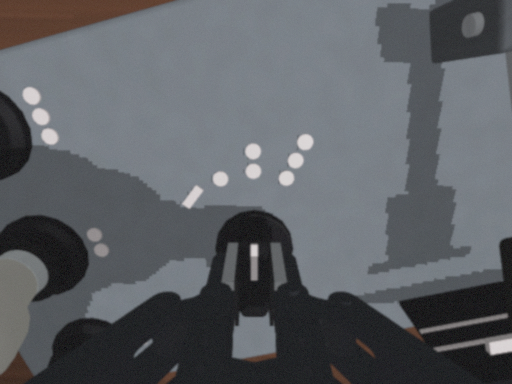

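The pointer's white line (254,262) aims at the two dots (253,162). I'll release and rise.

Request:
{"op": "arm_command", "data": {"plan": [{"delta_pos":[0,0,0],"dr":[0,0,0]},{"delta_pos":[0,0,0],"dr":[0,0,0]},{"delta_pos":[0,0,0],"dr":[0,0,0]},{"delta_pos":[0,-0.02,0],"dr":[0,0,0]},{"delta_pos":[0,-0.06,0],"dr":[0,0,0]},{"delta_pos":[0,-0.1,0],"dr":[0,0,0]},{"delta_pos":[0,-0.13,0],"dr":[0,0,0]},{"delta_pos":[0,-0.13,0],"dr":[0,0,0]}], "claw": 100}}

```text
time_s: 5.2
ee_pos: [0.5134, -0.0326, 0.2055]
orientation: [-1.565, -0.001, -1.551]
wrist_force: [0.6, 0.3, 0.5]
gripper_width: 0.052
```

```bash
python3 - <<'E'
from h import *
o=robot.get_obs(); print(o["ee_pos"],o["orientation"],o["wrist_force"])
ci=robot.camera_info("wrist"); cv2.imwrite("pics/w5.png",robot.read_camera("wrist"))
P=(.532,-.029,.254)
P2=(.5318,-.027,.254)
for q in (P,P2):
  for p,z in [((-20,0),.064),((-43.5,-125),.11),((-84,-125),.112),((-84,-80),.112),((-84,-170),.112)]: print(p,proj(ci,T(q,np.array(p)/1000,z)).round(1))
E
```

```text
[ 0.51343882 -0.03255615  0.20549361] [-1.56481287e+00 -1.49865955e-03 -1.55059208e+00] [0.55069415 0.30726664 0.48944572]
(-20, 0) [255.1 183.1]
(-43.5, -125) [410.8 191.6]
(-84, -125) [415.4 236.3]
(-84, -80) [362.7 247.3]
(-84, -170) [469.5 225.1]
(-20, 0) [253.  183.3]
(-43.5, -125) [408.3 191.8]
(-84, -125) [413.  236.5]
(-84, -80) [360.4 247.5]
(-84, -170) [467.1 225.3]
```

View pics/w5.png

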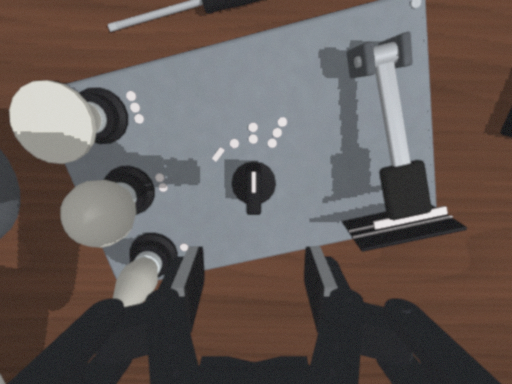

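The knob stays at two dots after release (white line (254,182) toward (253,133)), and the pad is at about (407,188). I'll shut the fingers and go above the pad.

```bash
python3 - <<'E'
from h import *
plan(T((.532,-.0275,.254),(-.044,-.125),.15),-1.317)
E
```

```text
ee [ 0.5127 -0.0324  0.203 ] [-1.5677e+00 -8.0000e-04 -1.5506e+00] -> delta [0.1272 0.0531 0.0054] dr [ -0.17 -13.38   0.07]
```

Request:
{"op": "arm_command", "data": {"plan": [{"delta_pos":[0.04,0,0.005],"dr":[0,-5,0]},{"delta_pos":[0.08,0.0,0.005],"dr":[0,-10,0]},{"delta_pos":[0.115,0.01,0.005],"dr":[0,-13.4,0]},{"delta_pos":[0.127,0.04,0.005],"dr":[0,-13.4,0]},{"delta_pos":[0.127,0.052,0.005],"dr":[0,-13.4,0]},{"delta_pos":[0.127,0.052,0.005],"dr":[0,-13.4,0]},{"delta_pos":[0.127,0.052,0.005],"dr":[0,-13.4,0]}], "claw": 255}}

```text
time_s: 5.95
ee_pos: [0.5197, -0.1584, 0.1496]
orientation: [-1.571, 0.0, -1.316]
wrist_force: [0.2, 0.1, -0.0]
gripper_width: -0.0
```

```bash
python3 - <<'E'
from h import *
o=robot.get_obs(); print(o["gripper_width"],o["wrist_force"])
P2=(.532,-.0275,.254)
plan(T(P2,(-.044,-.125),.09),-1.317)
ci=robot.camera_info("wrist"); cv2.imwrite("pics/w6.png",robot.read_camera("wrist"))
for p,z in [((-43.5,-125),.11),((-20,-125),.113),((-84,-125),.112),((-84,-80),.112),((-84,-170),.112)]: print(p,proj(ci,T(P2,np.array(p)/1000,z)).round(1))
print("tip",proj(ci,o["ee_pos"]))
E
```

```text
-3.667100462613822e-05 [ 0.15541766  0.09061331 -0.04836482]
ee [ 0.5197 -0.1584  0.1496] [-1.5710e+00  2.0000e-04 -1.3161e+00] -> delta [0.0014 0.0596 0.0008] dr [ 0.01  0.05 -0.01]
(-43.5, -125) [256.3 223.7]
(-20, -125) [256.4 190.6]
(-84, -125) [256.1 279.1]
(-84, -80) [190.4 279. ]
(-84, -170) [321.8 279.1]
tip [254.089354   256.77368747]
```

View pics/w6.png

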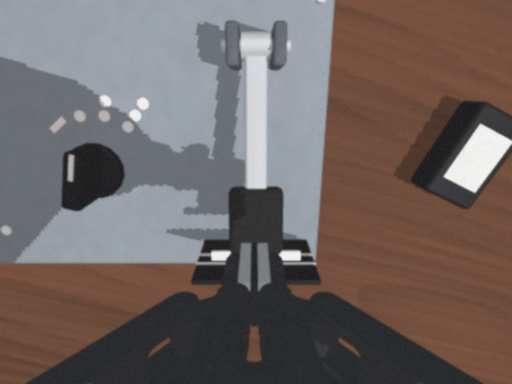

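Request:
{"op": "arm_command", "data": {"plan": [{"delta_pos":[0.001,0.02,0.001],"dr":[0,0,0]},{"delta_pos":[0.001,0.033,0.001],"dr":[0,0,0]},{"delta_pos":[0.001,0.037,0.001],"dr":[0,0,0]},{"delta_pos":[0.001,0.04,0.001],"dr":[0,0,0]},{"delta_pos":[0.001,0.043,0.001],"dr":[0,0,0]},{"delta_pos":[0.001,0.046,0.001],"dr":[0,0,0]},{"delta_pos":[0.001,0.046,0.001],"dr":[0,0,0]},{"delta_pos":[0.001,0.046,0.001],"dr":[0,0,0]}]}}

```text
time_s: 6.8
ee_pos: [0.521, -0.1601, 0.1039]
orientation: [-1.57, -0.001, -1.317]
wrist_force: [-2.0, -0.1, 5.3]
gripper_width: -0.0003
```

```bash
python3 - <<'E'
from h import *
o=robot.get_obs(); print(o["ee_pos"],o["wrist_force"],o["ft_torque"])
cv2.imwrite("pics/w7.png",robot.read_camera("wrist"))
E
```

```text
[ 0.52101793 -0.16005254  0.10385397] [-2.03213332 -0.11432321  5.29746576] [ 0.14378978  0.44584589 -0.04637423]
```

View pics/w7.png

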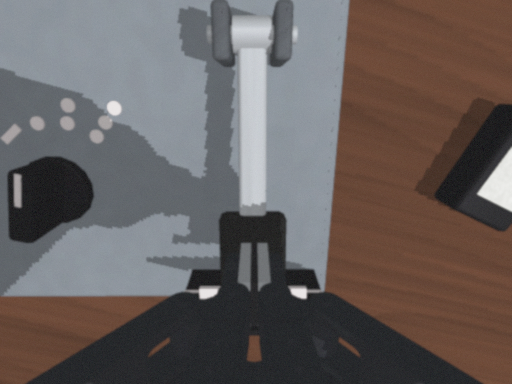

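Contact on the pad with 5.3 N at z = 0.104, as the spring model predicts. I'll ease down to z ≈ 0.090.

Request:
{"op": "arm_command", "data": {"plan": [{"delta_pos":[0,0.003,0],"dr":[0,0,0]},{"delta_pos":[0,0.006,0],"dr":[0,0,0]},{"delta_pos":[0,0.009,0],"dr":[0,0,0]},{"delta_pos":[0,0.011,0],"dr":[0,0,0]},{"delta_pos":[0,0.013,0],"dr":[0,0,0]},{"delta_pos":[0,0.0135,0],"dr":[0,0,0]},{"delta_pos":[0,0.0135,0],"dr":[0,0,0]},{"delta_pos":[0,0.0135,0],"dr":[0,0,0]}]}}

```text
time_s: 7.65
ee_pos: [0.5208, -0.1602, 0.0905]
orientation: [-1.571, -0.001, -1.317]
wrist_force: [-6.4, -1.7, 7.2]
gripper_width: 0.0002
```

```bash
python3 - <<'E'
from h import *
o=robot.get_obs(); print(o["ee_pos"],o["wrist_force"],o["ft_torque"])
w=robot.read_camera("wrist");s=robot.read_camera("scene");t=robot.read_camera("top")
cv2.imwrite("pics/w8.png",w)
a=cv2.resize(s[80:190,170:340],(790,511),interpolation=cv2.INTER_CUBIC);cv2.imwrite("pics/s8.png",a)
cv2.imwrite("pics/t8.png",cv2.resize(t[140:285,120:420],(800,387),interpolation=cv2.INTER_CUBIC))
E
```

```text
[ 0.52077515 -0.16020487  0.0904793 ] [-6.42817297 -1.66092013  7.17739506] [-0.13640707  0.9534611   0.01196808]
```

View pics/w8.png

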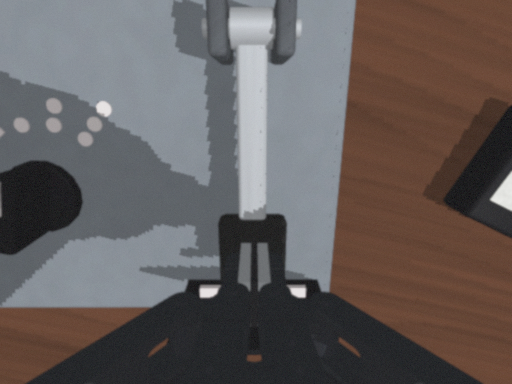

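View pics/s8.png

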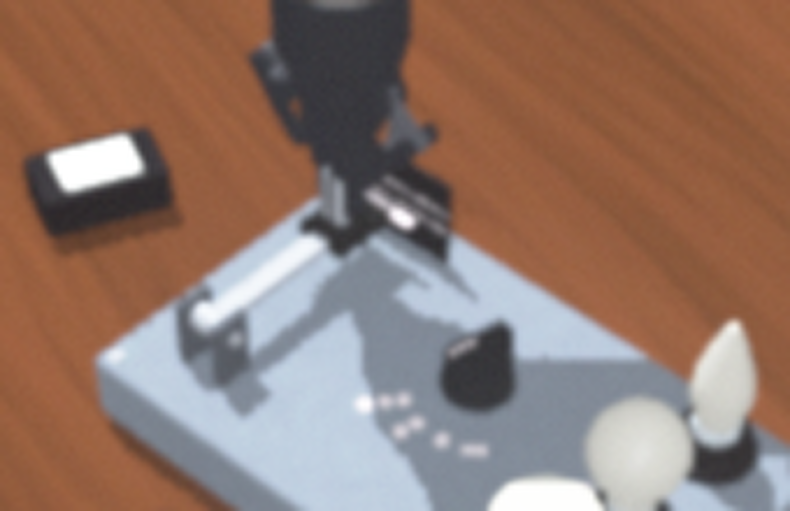

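View pics/t8.png

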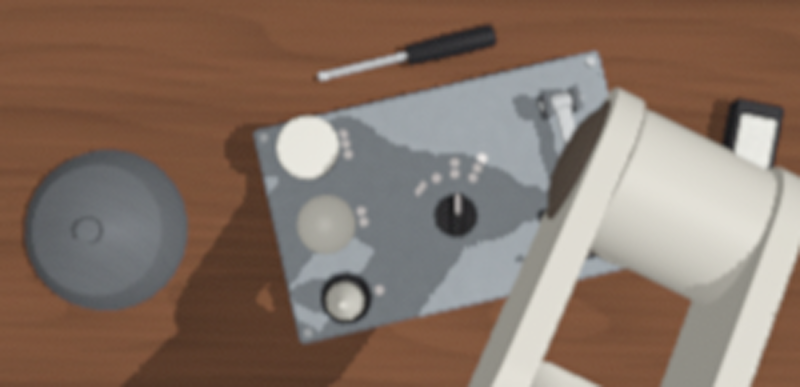

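```bash
python3 - <<'E'
from h import *
s=robot.read_camera("scene");ci=robot.camera_info("scene")
x0,y0,f=235,108,16
c=cv2.resize(s[y0:y0+35,x0:x0+45],None,fx=f,fy=f,interpolation=cv2.INTER_CUBIC)
cv2.imwrite("pics/s9.png",c)
P=(.532,-.0275,.254)
def q(p,z): return ((proj(ci,T(P,np.array(p)/1000,z))-[x0,y0]+.5)*f).round(0)
print("lines up",q((-82,-80),.0905),q((-82,-170),.0905),"lo",q((-82,-80),.0775),q((-82,-170),.0775))
print("plate top",q((-82,-80),.112),q((-82,-170),.112))
for th in (.08,.13,.18,.23,.28):
    r=136;a=.18-th
    print(th,"bar L",q((65-r*np.cos(a),-95),.084+.136*np.sin(a)),"R",q((65-r*np.cos(a),-155),.084+.136*np.sin(a)))
E
```

```text
lines up [488. 307.] [102.  65.] lo [486. 364.] [103. 121.]
plate top [492. 213.] [100. -30.]
0.08 bar L [377. 270.] R [118. 106.]
0.13 bar L [378. 298.] R [120. 135.]
0.18 bar L [378. 327.] R [121. 164.]
0.23 bar L [377. 357.] R [121. 194.]
0.28 bar L [375. 387.] R [120. 224.]
```

View pics/s9.png

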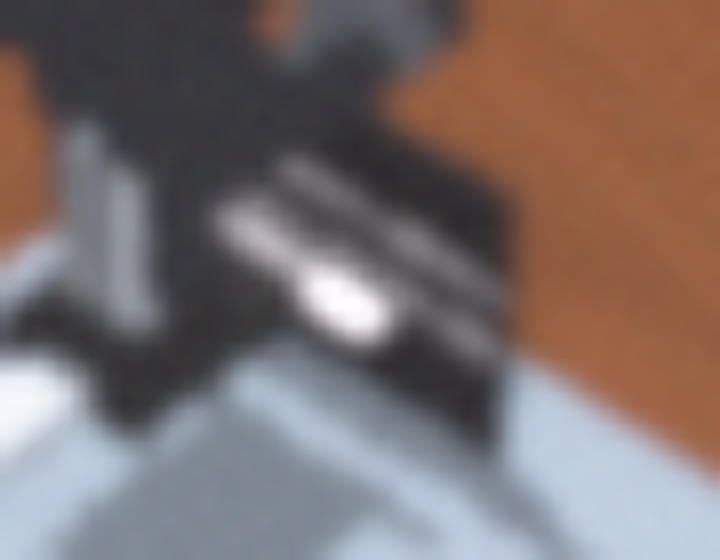

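The bar end measures about 0.19 rad in the scene view: it sits between the gauge lines, and I corrected for the same view's offset at the released position. TCP height gives about 0.18, and the force 0.15–0.18. I'll do one last steady-state check, then hand in.

```bash
python3 - <<'E'
from h import *
o=robot.get_obs(); print(o["time_s"],o["ee_pos"].round(4) if hasattr(o["ee_pos"],"round") else o["ee_pos"],np.round(o["wrist_force"],2),np.abs(o["qvel"]).max())
print(robot.job_done())
E
```

```text
7.85 [ 0.5208 -0.1602  0.0905] [-6.35 -1.73  7.61] 0.001796805165055411
the job is handed in; nothing more can be done
None
```

I turned the selector from off to two dots, because the globe lamp is in the middle lampholder (holder 2). I then pressed the lever's pad down to the middle with the closed fingers and handed the job in at 7.85 s, still holding it there.

- **Selector:** after release, the pointer still lined up with the two dots in both the wrist and top views.
- **Lever:** three estimates of its angle put it inside the 0.13–0.23 band.
  - The tool height of 90.5 mm gives about 0.18 rad.
  - The push of 7.2–7.6 N gives about 0.15–0.16, from the stated spring forces.
  - The white cross-bar in the scene view gives about 0.19, after correcting for an offset. The uncorrected reading was about 0.205.
- **Side force:** the tool also feels about 6.5 N sideways, probably the rubber pad dragging on the fingertips. The arm was steady.
- **Surroundings:** in the last top view the shade, screwdriver and lamps looked unmoved. The arm partly hid the adapter there, so I checked it by eye in the scene view only.
- **Disagreement:** the top and wrist cameras placed the knob 3 mm apart. I used the wrist view, and the grip closed cleanly on the bar at about 13 mm.

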